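# Let the spent ribbon core into the hopper

## Task

One of the two core hoppers has a spent cardboard core waiting on its chute. Press that hopper's lever down with the fingertips to lift the lid until the core has rolled into the bin, then ease the lever back up so that the lid comes down shut without slamming, and let go. Do not touch the core or the lid, leave the other hopper shut and everything else where it stands.

Things in the scene. Friction and masses are not known exactly. Their poses are not given: they have to be found in the camera images.
- hopper_a: the hopper with the core on its chute, the nearer or the farther of the two, lever to the right seen from the robot: fixed sheet-metal bin, 150 mm (x) by 112 mm (y), walls 5 mm, rim 123 mm high. Origin: centre of its underside; x points from the lever side to the chute side, z up. Lever pivot at x = -85, z = 65 mm, the lever sticks out to -x; two pull rods at x = -115 mm link it to the lid. 
- pad_a (a point): centre of the top of hopper_a's black lever paddle, 42 mm (hopper x) by 50 mm (y), 6 mm thick; moves with it. At rest 100 mm above the table, face sloping 0.3 rad up to its free end (-x). Swings on a 115 mm radius: at the stop it is 67 mm lower, sloping 0.3 rad the other way; sideways travel under 7 mm.
- lever_a (a joint): angle of hopper_a's lever, rad: 0 at rest (lid shut) to 0.6 at the stop (lid fully up), growing as the paddle goes down; the lid turns by the same angle. No catch or spring: the lid's weight pushes the paddle up with 3 to 7 N, and if let go the lid slams. From about 0.35 rad the core can pass.
- lid_a: steel lid of hopper_a, 166 mm by 114 mm by 4 mm, top 133 mm above the table when shut. Origin on its hinge axis, at the lever side (hopper x = -85, z = 130 mm); x towards its free edge, which carries a lip that bars the chute and rises when the lid opens. Not to be touched.
- core: spent cardboard core, a tube 40 mm in diameter and 70 mm long, about 60 g; origin at its centre, y along its length. It lies across the chute (86 mm wide, sloping down to the bin from hopper x = 220, z = 137 mm to x = 76, z = 98 mm) against the lid's lip and rolls into the bin by itself when the lid is up. In the bin its centre is about 25 mm above the table.
- hopper_b: the other hopper, of the same build as hopper_a, no core on its chute; to be left shut. Same origin and axes.
- pad_b (a point): centre of the top of hopper_b's black lever paddle, 42 mm (hopper x) by 50 mm (y), 6 mm thick; moves with it. At rest 100 mm above the table, face sloping 0.3 rad up to its free end (-x). Swings on a 115 mm radius: at the stop it is 67 mm lower, sloping 0.3 rad the other way; sideways travel under 7 mm.
- lever_b (a joint): angle of the lever of hopper_b, as for hopper_a; must stay at 0.
- spool: bystander: full black ribbon spool with clear flanges standing on end, 72 mm across, 72 mm high, origin under its centre
- roller: bystander: aluminium roller standing on end, 44 mm across, 99 mm high, origin under its centre
- driver: bystander: screwdriver lying on the table, about 200 mm long along its x, origin under its middle

How it is judged:
On the way:
1. the core has rolled into the bin of its hopper (z of core in the frame of hopper_a below 0.07 m and x of core in the frame of hopper_a between -0.072 and 0.072 m and y of core in the frame of hopper_a between -0.053 and 0.053 m), for 0.1 s.
At the end, for the whole second after the job is handed in: The core lies at rest inside the bin of hopper_a (centre within the walls and under 70 mm high), both levers are within 0.03 rad of rest so both lids are shut, and the bystanders are within 30 mm of where they stood (all of step 1 and value of joint each of lever_a, lever_b below 0.03 rad and linear speed of core below 0.05 m/s and distance of each of spool, roller, driver from where it was at the start of the episode below 0.03 m); the robot touches nothing.
It fails at once if the lid slams: it comes down faster than 2 rad/s (about 0.33 m/s at its edge) in the last 0.25 rad (value of joint lever_a below 0.25 rad and velocity of joint lever_a below -2 rad/s).
It fails at once if the robot touches or lifts the core (contact force between any of the fingers, the arm and core above 0.3 N or z of core in the frame of hopper_a above 0.19 m).
It fails at once if the robot touches the lid instead of the lever (contact force between any of the fingers, the arm and lid_a above 0.5 N).
It fails at once if the other hopper is opened (value of joint lever_b above 0.1 rad).
It fails at once if a bystander is disturbed or lifted (distance of any of spool, roller, driver from where it was at the start of the episode above 0.03 m).
It also fails if it takes over 40 s, if anything falls off the work surface, if the arm or the gripper's body presses on something with over 40 N, if the wrist force passes 120 N, or if a joint passes its speed limit or range.

## Robot

A 6-joint arm with a two-finger parallel gripper is mounted at the origin on the work surface. World frame = base frame: x ahead of the robot, y to its left, z up, the work surface at z = 0. Lengths are in m, angles in rad, forces in N, time in s.
With the tool pointing down it reaches from about 0.425 to 0.95 m from the base axis. Payload 3.5 kg.
Tool frame: the origin (TCP) lies midway between the tips of the shut fingers; the grasp point (between the pads) lies 19 mm behind it; z points along the fingers, y is the direction in which the jaws open and shut (so a half turn about z gives the same grasp; the last joint's range is limited). The gripper opens to 85 mm and grips with 20 to 120 N. Pads are 22 mm wide; open, the fingers measure 114 mm over their backs; the gripper's body (76 mm by 85 mm) begins 54 mm behind the grasp point. The pads swing forward as they close: fully open they stand 13 mm farther back than shut.
Start: joints at [-0.15, 0.286, 1.577, -0, 1.279, -0.15], TCP at [0.675, 0, 0.231] pointing down, gripper open.
Joint ranges: [-2.77, 2.77], [-0.9, 2.22], [0.21, 2.48], [-1.53, 4.67], [0.24, 2.81], [-2.84, 2.84]. Speed limits (rad/s): [2.79, 2.79, 3.14, 3.14, 3.14, 3.14].

## Interface

Orientations are given as a unit quaternion [x, y, z, w].
In Python, from plant import ctrl gives the robot as it stands.
- The arm moves only by the tool apply_moves, never from a script. Its argument "moves" is a list that holds one entry, the list of rows, each a list of 7 numbers: the shift along the tool's x, y, z in m, then the turn, a rotation vector about the tool's x, y, z in degrees, then the gripper's target within -1 to 1 (shut at 1, half-way at 0, fully open at -1). In form: [[[tx, ty, tz, ax, ay, az, hand], ...]]. A call has 1 to 12 rows; each row shifts and turns the pose as measured when the row begins, along the tool's axes as they then stand; what a row does not reach is not made up. A row lasts 1/10 s, in which the tool goes at most 50 mm and 8.59 degrees, less where a joint would pass 70% of its speed; a pose out of reach is approached as far as the arm can. A call with a gripper value outside its range is refused whole. The fingers move at their own pace and stop on an object; "force" is the grip in N (left out, the last holds). Time passes only in rows, so rows that do not move let the fingers close. It gives the time, the measured TCP pose, the force and the opening at its end, in the units of the state.
- ctrl.get_state(): the state, without advancing time (a new reading comes with each control period).
- ctrl.read_camera(name): name is "scene" or "side" or "wrist"; returns the picture (400x640x3 uint8, red, green, blue); there is no depth.
- ctrl.get_calibration(name): a dict with "camera_matrix" (3x3 intrinsics, pixels), "cam_to_world" (4x4, takes a point from camera to world coordinates). Camera axes: x right, y up, looking along -z (the intrinsics and any distortion apply to the point x, -y, -z); pixel columns grow to the right and rows downward; lengths in m; the calibration is good to about 2 mm. A picture is of the moment at which its call begins: read the wrist's pose just before it. get_calibration takes no time and is no camera call; for the wrist camera it gives the pose at the moment of the call.
- ctrl.sign_off(): hands the job in, once; it reports no verdict.
The state is a dict: "time": time; "qpos": joint angles; "dq": joint speeds; "joint_efforts": joint torques, N m; "eef_pos": TCP position; "tcp_rot": TCP orientation; "contact_force": force on the tool from outside, world axes, zero at the start; "wrist_torque": the same for the moment, N m; "opening": opening from 0.0 (shut) to 1.0 (fully open).
Only numpy, scipy, OpenCV 4.12 (cv2) and the standard library are available. Lean on these libraries where they do the work, as an engineer would, in place of code of your own. Each camera call takes 0.05 s, during which the arm holds its last target. There are 200 camera calls.

## Working session

There is one attempt and no reset: what is moved stays moved. The work goes in short steps, Python scripts to look and compute and a tool call to move; the robot and the scene stay as the last step left them, time stands still between calls to the robot, and variables do not carry over. Pictures are saved under pics/ and viewed, about 8 in all and at most 12, crops included, and the job is handed in when it is done.

Besides the shell and the picture viewer there is one more tool, called after "Call:" as name([rows], argument=value, ...), one row to a line, values as JSON. apply_moves: Moves the arm, as the interface text tells. Its arguments: {"type":"object","properties":{"moves":{"type":"array","items":{"type":"array","items":{"type":"array","items":{"type":"number"}}}},"force":{"type":"number"}},"required":["moves"]}

```bash
mkdir -p pics; cat > h.py <<'E'
from plant import ctrl
import numpy as np, cv2
def snap(n,f):
    im=ctrl.read_camera(n); cv2.imwrite('pics/'+f,im[:,:,::-1]); return im
def ray(n,uv,cal=None):
    c=cal or ctrl.get_calibration(n);K=np.array(c['camera_matrix']);T=np.array(c['cam_to_world'])
    p=np.linalg.inv(K)@[uv[0],uv[1],1]; d=T[:3,:3]@[p[0],-p[1],-p[2]]
    return T[:3,3],d/np.linalg.norm(d)
def plane(n,uv,z,cal=None):
    o,d=ray(n,uv,cal); return o+d*(z-o[2])/d[2]
def tri(a,ua,b,ub):
    o,d=ray(a,ua);p,e=ray(b,ub)
    s=np.linalg.lstsq(np.c_[d,-e],p-o,rcond=None)[0]
    A,B=o+s[0]*d,p+s[1]*e; return (A+B)/2,np.linalg.norm(A-B)
def proj(n,P,cal=None):
    c=cal or ctrl.get_calibration(n);K=np.array(c['camera_matrix']);T=np.array(c['cam_to_world'])
    p=T[:3,:3].T@(np.array(P)-T[:3,3]); q=K@[p[0],-p[1],-p[2]]; return q[:2]/q[2]
E
python3 - <<'E'
from h import *
for n in('scene','side'):
    snap(n,n+'1.png'); print(ctrl.get_calibration(n))
print(ctrl.get_state())
E
```

```text
{'camera_matrix': array([[392.36757571,   0.        , 323.30841912],
       [  0.        , 392.36757571, 199.0800775 ],
       [  0.        ,   0.        ,   1.        ]]), 'cam_to_world': array([[-0.10353072, -0.84536574,  0.52405931,  1.05853272],
       [ 0.9946048 , -0.08453146,  0.0601309 ,  0.06808823],
       [-0.0065331 ,  0.5274573 ,  0.84955642,  0.99052457],
       [ 0.        ,  0.        ,  0.        ,  1.        ]])}
{'camera_matrix': array([[375.13493443,   0.        , 319.05268433],
       [  0.        , 375.13493443, 204.53166693],
       [  0.        ,   0.        ,   1.        ]]), 'cam_to_world': array([[ 0.79990912,  0.36880947, -0.47341838, -0.03723506],
       [-0.59976969,  0.51829752, -0.60962612, -0.6764823 ],
       [ 0.02053569,  0.77158749,  0.63579166,  0.84077696],
       [ 0.        ,  0.        ,  0.        ,  1.        ]])}
{'time': 0.1, 'qpos': array([-1.50012159e-01,  2.87097665e-01,  1.57801333e+00,  1.51426136e-05,
        1.27861973e+00, -1.50028286e-01]), 'dq': array([-4.88292626e-06, -1.77752821e-03, -2.98227013e-03,  2.78415404e-03,
        2.26047696e-03, -1.14161973e-03]), 'joint_efforts': array([ 1.14915063e-03, -4.07295120e+01, -2.93698221e+01, -1.06323112e-04,
        3.42678482e-03, -4.41654265e-06]), 'eef_pos': array([6.74409867e-01, 1.14238858e-04, 2.30081130e-01]), 'tcp_rot': array([ 7.07102223e-01,  7.07110531e-01, -6.28621782e-04, -8.64715285e-04]), 'contact_force': array([-0.53728598,  0.16709137, -0.42396506]), 'wrist_torque': array([ 0.00547171, -0.01458228,  0.00599546]), 'opening': 0.9954400253441718}
```

View pics/scene1.png

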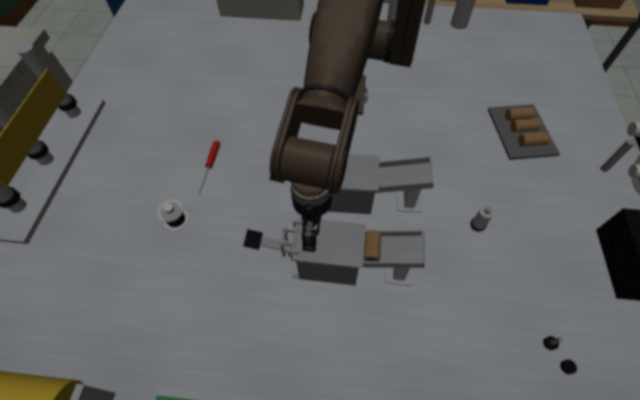

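View pics/side1.png

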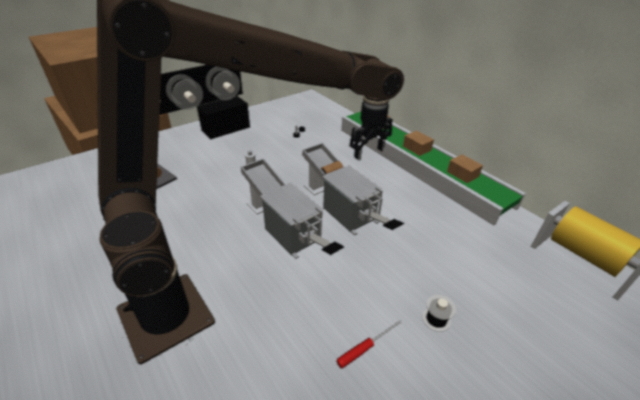

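The hopper with the core is the farther one. Its paddle is at about (253,240) in scene and (394,224) in side, and the core is at (372,245) in scene. The tool hovers above the lid. Next I measure the paddle, core and bystanders.

```bash
python3 - <<'E'
from h import *
def blob(n,x0,x1,y0,y1,thr=45):
    im=cv2.imread(f'pics/{n}1.png').max(2)[y0:y1,x0:x1]
    m=(im<thr).astype(np.uint8)
    k,l,s,c=cv2.connectedComponentsWithStats(m); i=1+np.argmax(s[1:,4])
    cs=cv2.findContours((l==i).astype(np.uint8),0,2)[0][0]
    r=cv2.minAreaRect(cs); print(n,s[i]+[x0,y0,0,0,0],c[i]+[x0,y0]); print(cv2.boxPoints(r)+[x0,y0])
    return c[i]+[x0,y0],cv2.boxPoints(r)+[x0,y0]
a,ba=blob('scene',235,275,225,255); b,bb=blob('side',375,412,212,238)
print('padA',tri('scene',a,'side',b), plane('scene',a,.1),plane('side',b,.1))
print('corners',[plane('scene',p,.1).round(3) for p in ba])
b2,_=blob('side',318,350,236,260); print('padB',plane('side',b2,.1))
im=cv2.imread('pics/scene1.png').astype(int)
m=((im[:,:,2]-im[:,:,0])>35).astype(np.uint8); m[:, :355]=0;m[:,390:]=0;m[:220]=0;m[270:]=0
ys,xs=np.nonzero(m);print('core',xs.min(),xs.max(),ys.min(),ys.max(),plane('scene',(xs.mean(),ys.mean()),.14))
# chute edges, lid far corners by hand
for p in [(364,264),(424,264),(424,233),(367,226)]: print(p,plane('scene',p,.133).round(3))
E
```

```text
scene [244 230  18  19 238] [252.71848739 239.08823529]
[[243.70588303 245.17647171]
 [247.64706039 229.4117651 ]
 [262.         233.        ]
 [258.05882263 248.76470566]]
side [385 220  17   9  89] [392.58426966 223.88764045]
[[384.40000439 223.80000019]
 [398.00000191 217.00000095]
 [401.20000076 223.40000057]
 [387.6000042  230.20000076]]
padA (array([ 0.64193826, -0.16019108,  0.09484915]), np.float64(0.001266585547150353)) [ 0.64470669 -0.15938724  0.1       ] [ 0.6369224  -0.16321594  0.1       ]
corners [array([ 0.664, -0.178,  0.1  ]), array([ 0.619, -0.178,  0.1  ]), array([ 0.625, -0.139,  0.1  ]), array([ 0.67 , -0.141,  0.1  ])]
side [323 243  19  11 117] [332.15384615 247.69230769]
[[322.63077021 248.35384655]
 [337.49230766 239.86153817]
 [341.55384636 246.9692297 ]
 [326.69230843 255.46153831]]
padB [ 0.4324191  -0.13506171  0.1       ]
core 365 379 231 256 [0.64653707 0.1367143  0.14      ]
(364, 264) [0.697 0.12  0.133]
(424, 264) [0.683 0.259 0.133]
(424, 233) [0.602 0.262 0.133]
(367, 226) [0.597 0.123 0.133]
```

Pad A comes out at (0.643, -0.161, 0.095–0.10). The core is 297 mm away along +y, which matches hopper x of about +102, so both agree with the geometry given. I'll shut the gripper and move above the paddle.

Call:
apply_moves([
  [[-0.03,-0.006,0,0,0,0,1],[-0.03,-0.006,0,0,0,0,1],[-0.03,-0.006,0,0,0,0,1],[-0.03,-0.006,0,0,0,0,1],[-0.03,-0.006,0,0,0,0,1],[-0.01,-0.002,0,0,0,0,1],[0,0,0,0,0,0,1],[0,0,0,0,0,0,1]],
], force=40)

```text
time: 0.9
eef_pos: [0.6393, -0.1623, 0.2241]
tcp_rot: [0.706, 0.708, -0.002, -0.005]
contact_force: [-0.2, -0.4, -0.0]
opening: -0.001
```

```bash
python3 - <<'E'
from h import *
s=ctrl.get_state();print(s['time'],s['eef_pos'],s['tcp_rot'],s['opening'],s['contact_force'])
c=ctrl.get_calibration('wrist');snap('wrist','w1.png');snap('scene','scene2.png')
import pickle;pickle.dump(c,open('w1.pkl','wb'))
print(proj('wrist',[.643,-.161,.1],c),proj('wrist',s['eef_pos'],c))
E
```

```text
0.9 [ 0.63932373 -0.1622503   0.2240601 ] [ 0.70606888  0.70811892 -0.0020502  -0.00548826] -0.0012813354237539098 [-0.21956041 -0.36501866 -0.03159847]
[326.5059709  193.03442014] [320.87269371 262.65024274]
```

View pics/w1.png

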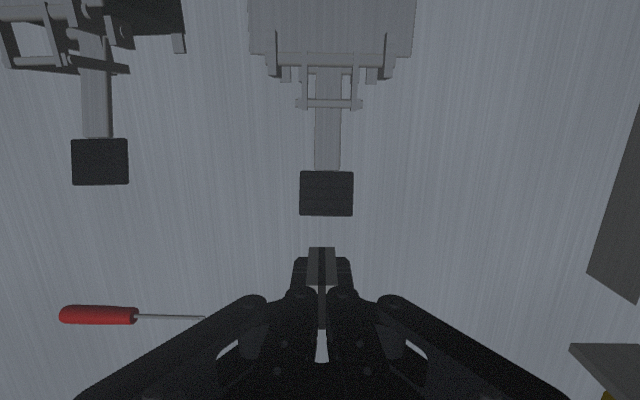

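View pics/scene2.png

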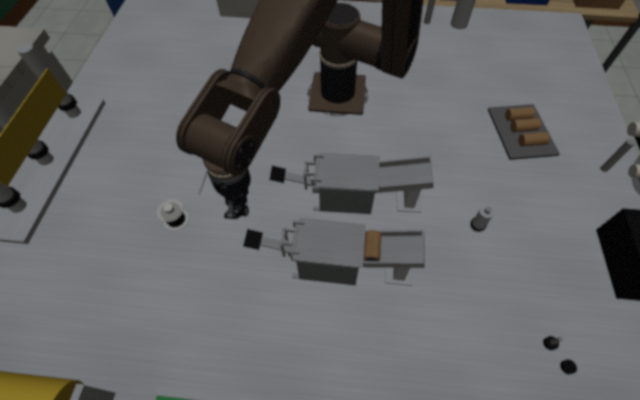

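The wrist view puts the paddle centre at (326,193), exactly where the estimate projects. The lever axis runs along +y and the paddle is clear. I'll descend to just above the paddle.

Call:
apply_moves([
  [[0,0.004,0.025,0,0,0,1],[0,0,0.025,0,0,0,1],[0,0,0.025,0,0,0,1],[0,0,0.02,0,0,0,1],[0,0,0.005,0,0,0,1],[0,0,0,0,0,0,1]],
])

```text
time: 1.6
eef_pos: [0.6463, -0.1533, 0.1238]
tcp_rot: [0.702, 0.712, -0.0, -0.003]
contact_force: [-0.2, 0.4, 1.0]
opening: 0.0
```

```bash
python3 - <<'E'
from h import *
s=ctrl.get_state();print(s['time'],s['eef_pos'],s['tcp_rot'],s['contact_force'])
E
```

```text
1.6 [ 0.64631733 -0.15325714  0.12384117] [ 7.02071092e-01  7.12099503e-01 -3.34995029e-04 -3.21977166e-03] [-0.15512842  0.41732211  1.04743717]
```

Call:
apply_moves([
  [[-0.01,-0.003,0,0,0,0,1],[0,0,0,0,0,0,1],[-0.002,0,0.008,0,0,0,1],[0,0,0.006,0,0,0,1],[0,0,0.006,0,0,0,1],[0,0,0.006,0,0,0,1],[0,0,0,0,0,0,1]],
])

```text
time: 2.3
eef_pos: [0.6468, -0.1674, 0.1025]
tcp_rot: [0.702, 0.712, 0.001, 0.002]
contact_force: [-0.3, 0.2, 3.5]
opening: 0.001
```

```bash
python3 - <<'E'
from h import *
s=ctrl.get_state();print(s['time'],s['eef_pos'],s['tcp_rot'],s['contact_force'])
E
```

```text
2.3 [ 0.64677582 -0.16739082  0.10250518] [0.70179469 0.71237561 0.00143143 0.00177763] [-0.26673628  0.23283182  3.46488526]
```

Contact, with 3.5 N upward at z = 0.1025. I'll press down steadily.

Call:
apply_moves([
  [[0,-0.001,0.006,0,0,0,1],[0,0,0.006,0,0,0,1],[0,0,0.006,0,0,0,1],[0,0,0.006,0,0,0,1],[0,0,0.006,0,0,0,1],[0,0,0,0,0,0,1]],
])

```text
time: 2.9
eef_pos: [0.6478, -0.1709, 0.0766]
tcp_rot: [0.701, 0.713, 0.0, 0.006]
contact_force: [0.1, -0.2, 0.8]
opening: 0.005
```

Call:
apply_moves([
  [[0.004,-0.003,0.005,0,0,0,1],[0,0,0.004,0,0,0,1],[0,0,0,0,0,0,1]],
])

```text
time: 3.2
eef_pos: [0.6462, -0.1674, 0.0681]
tcp_rot: [0.701, 0.713, 0.001, 0.008]
contact_force: [-0.4, -3.2, 3.3]
opening: -0.003
```

```bash
python3 - <<'E'
from h import *
s=ctrl.get_state();print(s['time'],s['eef_pos'],s['tcp_rot'],s['contact_force'])
a=snap('wrist','w3.png');b=snap('side','s3.png');c=snap('scene','c3.png')
print(ctrl.get_state()['contact_force'])
f=lambda im,x,y:cv2.resize(im[y:y+150,x:x+200],(400,300),interpolation=2)
o=np.vstack([np.hstack([f(b,270,120),f(c,230,180)]),np.hstack([cv2.resize(a[:,60:593],(400,300)),np.zeros((300,400,3),np.uint8)])])
cv2.imwrite('pics/m3.png',o[:,:,::-1])
E
```

```text
3.2 [ 0.64618296 -0.167376    0.06807023] [0.70135783 0.71276628 0.00104614 0.00776729] [-0.43420278 -3.24410799  3.32084137]
[-1.32605706 -1.10187     5.01986432]
```

View pics/m3.png

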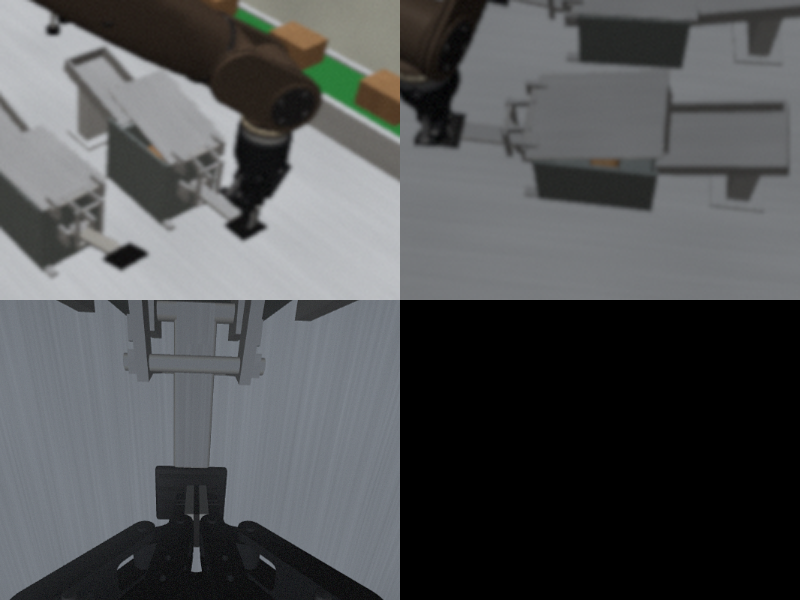

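The tip is well on the paddle, the lid is up and the chute is empty. Orange shows inside the bin. I'll press a little farther and hold so the core settles, then check where it lies.

Call:
apply_moves([
  [[0,-0.002,0.006,0,0,0,1],[0,0,0.006,0,0,0,1],[0,0,0.004,0,0,0,1],[0,0,0,0,0,0,1],[0,0,0,0,0,0,1],[0,0,0,0,0,0,1],[0,0,0,0,0,0,1]],
])

```text
time: 4.05
eef_pos: [0.6462, -0.1669, 0.0545]
tcp_rot: [0.702, 0.712, 0.003, 0.009]
contact_force: [-1.9, -1.1, 4.8]
opening: 0.003
```

```bash
python3 - <<'E'
from h import *
s=ctrl.get_state();print(s['time'],s['eef_pos'],s['tcp_rot'],s['contact_force'])
b=snap('side','s4.png');c=snap('scene','c4.png')
f=lambda im,x,y:cv2.resize(im[y:y+100,x:x+130],(400,308),interpolation=2)
cv2.imwrite('pics/m4.png',np.hstack([f(b,300,130),f(c,270,200)])[:,:,::-1])
im=c.astype(int);m=(im[:,:,0]-im[:,:,2]>30);m[:,:280]=0;m[:,430:]=0;m[:200]=0;m[290:]=0
ys,xs=np.nonzero(m);print(len(xs),xs.min(),xs.max(),ys.min(),ys.max());print(plane('scene',(xs.mean(),ys.mean()),.035))
E
```

```text
4.05 [ 0.64618496 -0.16694278  0.05453334] [0.70174223 0.71237092 0.00303641 0.00873456] [-1.88498819 -1.08075455  4.82308346]
5 311 315 259 259
[ 0.65549876 -0.00728267  0.035     ]
```

View pics/m4.png

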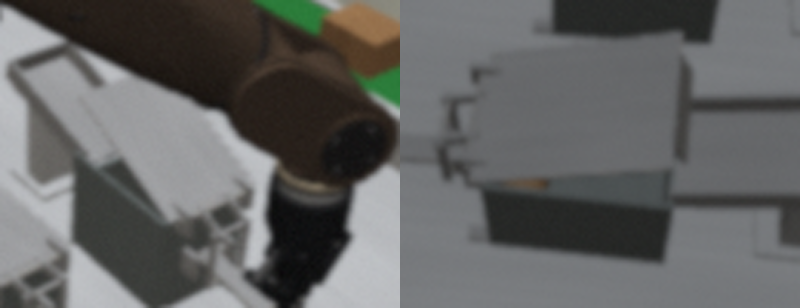

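The core is in the bin at the lever side: the orange patch is under the raised lid at scene pixel (313,259), and the chute is empty. Now I'll ease the lever up.

Call:
apply_moves([
  [[0,-0.001,-0.004,0,0,0,1],[0,0,-0.004,0,0,0,1],[0,0,-0.004,0,0,0,1],[0,0,-0.004,0,0,0,1],[0,0,-0.004,0,0,0,1],[0,0,0,0,0,0,1]],
])

```text
time: 4.75
eef_pos: [0.6459, -0.1666, 0.0776]
tcp_rot: [0.702, 0.712, 0.004, 0.01]
contact_force: [-0.7, -0.7, 4.9]
opening: 0.001
```

Call:
apply_moves([
  [[0,0,-0.004,0,0,0,1],[0,0,-0.004,0,0,0,1],[0,0,-0.004,0,0,0,1],[0,0,-0.003,0,0,0,1],[0,0,0,0,0,0,1]],
])

```text
time: 5.25
eef_pos: [0.6458, -0.1638, 0.0938]
tcp_rot: [0.702, 0.712, 0.006, 0.009]
contact_force: [1.0, 1.5, 3.6]
opening: 0.001
```

Call:
apply_moves([
  [[0,0,-0.002,0,0,0,1],[0,0,-0.002,0,0,0,1],[0,0,-0.002,0,0,0,1],[0,0,-0.002,0,0,0,1],[0,0,-0.002,0,0,0,1],[0,0,-0.003,0,0,0,1],[0,0,0,0,0,0,1]],
])

```text
time: 5.95
eef_pos: [0.6436, -0.1631, 0.1047]
tcp_rot: [0.702, 0.712, 0.004, 0.006]
contact_force: [-0.7, -0.1, -0.2]
opening: -0.003
```

The force has dropped to zero at z = 0.105, so the lever is at rest. I'll retreat upward and check.

Call:
apply_moves([
  [[-0.002,0,-0.01,0,0,0,1],[-0.002,0,-0.02,0,0,0,1],[-0.002,0,-0.03,0,0,0,1],[-0.002,0,-0.03,0,0,0,1],[0,0,-0.02,0,0,0,1],[0,0,0,0,0,0,1],[0,0,0,0,0,0,1]],
])

```text
time: 6.65
eef_pos: [0.6386, -0.1742, 0.2164]
tcp_rot: [0.702, 0.712, 0.001, 0.003]
contact_force: [0.8, 0.9, -0.4]
opening: -0.004
```

```bash
python3 - <<'E'
from h import *
s=ctrl.get_state();print(s['time'],s['eef_pos'],s['contact_force'])
a=snap('wrist','w5.png');c=snap('scene','c5.png');b=snap('side','s5.png')
cv2.imwrite('pics/m5.png',np.hstack([cv2.resize(x,(400,250)) for x in(b,c)])[:,:,::-1])
o=cv2.imread('pics/scene2.png')[:,:,::-1].astype(int)
d=abs(o-c).max(2)
for n,(x0,x1,y0,y1) in dict(spool=(150,190,195,232),roller=(465,500,200,235),lid=(290,366,215,285),padA=(243,263,229,249),hopB=(265,440,150,212),chute=(362,430,225,290)).items(): print(n,(d[y0:y1,x0:x1]>40).sum(), d[y0:y1,x0:x1].mean())
E
```

```text
6.65 [ 0.63855878 -0.17420389  0.21635483] [ 0.76689204  0.94264711 -0.40233627]
spool 0 1.039864864864865
roller 0 0.9942857142857143
lid 31 1.5973684210526315
padA 0 2.03
hopB 0 1.0782488479262673
chute 387 6.973755656108597
```

View pics/m5.png

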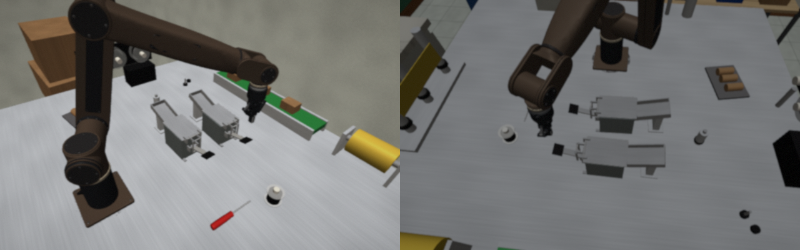

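Both lids are shut, and paddle A matches its start picture. The chute is empty, and the spool, roller and hopper B are unchanged. The 31 changed pixels in the lid region are where its box overlaps the core's old place. I'm handing in.

```bash
python3 -c "
from plant import ctrl; print(ctrl.sign_off())"
```

```text
the job is handed in; nothing more can be done
None
```

I pressed the farther hopper's lever with the shut fingertips until the core rolled into the bin. I then eased the lever up at about 0.4 rad/s or less, let go and handed the job in at about 7 s; no verdict was reported.

**Core:** with the lid up, the chute was empty and orange showed low in the bin at the lever side. I could not see the core once the lid was shut.

**Lid and lever:** the force on the fingers fell to about zero at paddle rest height. In the final scene picture the paddle matched its start position and the lid looked shut. I had no direct reading of the lever angle or lid speed.

**Other hopper and bystanders:** hopper_b, the spool and the roller showed no change in the scene image. I checked the screwdriver only by eye in the side view, and it looked unmoved.

**Disagreements:** the two cameras disagreed by about 8 mm on the paddle position; the wrist view agreed with the average I used. The tool also drifted by up to about 9 mm sideways on the way down, which I corrected before pressing.

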